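# Refit the wear plate and stand the support posts on it

## Task

Get the nest block ready for the next batch: first pick the stray brass bushes out of its pocket and put them in the red tray, then lay the loose flat wear plate in the pocket and press it down past the spring catches until it sits level and fully home. Then raise every steel post that lies on the bench, tipping it up with its foot kept down on the bench until it is upright, and stand all of them upright, feet wholly on the wear plate; leave the ring gauge and the marker where they are.

Things in the scene. Friction and masses are not known exactly. Their poses are not given: they have to be found in the camera images.
- nest_block: grey block fixed to the bench, base 176x100x6 mm. Origin: centre of its underside; x its long axis, z up. Four corner guides at x = +-56 to 68 mm, 64 mm apart across y, flare out to 45 mm above the bench; dark steel end walls 38 to 46 mm high stand at both short ends, 143 mm apart, flaring out at the top. The middle of both long sides is open down to the 6 mm base, so fingers fit beside the pocket.
- pocket (a point): centre of the pocket floor of the nest block, 16 mm above the bench, axes as the block's. The floor is a pedestal 140 x 52 mm. The wear plate lies on it, centred, its long axis along x, either way round; its underside is then at this point. A fixed blue card stand, up to 0.16 m high, stands near x = 0.56, y = 0.16 m, between the nest and the place where the plate lies at first.
- catch (a point): middle of the spring catch at the nest's +x end (the other is its mirror image): a sprung steel roller 12 mm thick, 28 mm above the bench, that reaches 2.5 mm over the end of the plate's place, gives way when the plate is pushed down and then holds it.
- wear_plate: flat loose aluminium plate 140x60x8 mm, 0.2 kg. Origin: centre of its underside; x its long axis, z up. Laid in the nest it first rests on the catches, underside 33 mm above the bench; a push of 6 to 10 N down on its top (at the middle or over each end) snaps both ends past the catches. Home, its underside is 16 mm and its top 24 mm above the bench.
- post_1: steel post 132 mm long: square foot 40x40x8 mm, shaft 18 mm thick, square head 22x22 mm over the last 36 mm, faces parallel to the foot's; 0.32 kg. Origin: centre of the foot's underside; z along the post from foot to head, x, y square to the foot's sides. At the start it lies on its foot's side and head, axis dipping 4 degrees to the head, whose middle is 12 mm above the bench. Does not roll. May be absent.
- post_2: steel post 132 mm long: square foot 40x40x8 mm, shaft 18 mm thick, square head 22x22 mm over the last 36 mm, faces parallel to the foot's; 0.32 kg. Origin: centre of the foot's underside; z along the post from foot to head, x, y square to the foot's sides. At the start it lies on its foot's side and head, axis dipping 4 degrees to the head, whose middle is 12 mm above the bench. Does not roll. May be absent.
- post_3: steel post 132 mm long: square foot 40x40x8 mm, shaft 18 mm thick, square head 22x22 mm over the last 36 mm, faces parallel to the foot's; 0.32 kg. Origin: centre of the foot's underside; z along the post from foot to head, x, y square to the foot's sides. At the start it lies on its foot's side and head, axis dipping 4 degrees to the head, whose middle is 12 mm above the bench. Does not roll. May be absent.
- bush_a: brass flanged bush, flange 21 mm across at its underside, body 16.8 mm, 16 mm high, 14 g; origin at the centre of the flange's underside, z up as it stands. At the start it stands on the pocket floor of the nest block. It may be absent.
- bush_b: brass flanged bush, flange 21 mm across at its underside, body 16.8 mm, 16 mm high, 14 g; origin at the centre of the flange's underside, z up as it stands. At the start it stands on the pocket floor of the nest block. It may be absent.
- tray: loose red tray, 84 x 129 x 36 mm, walls 5 mm, floor 2 mm thick. Origin: centre of its underside; y is its long axis.
- ring_gauge: steel ring 44 mm across, 14 mm high, flat on the bench; origin at the centre of its underside. A bystander.
- marker: marker pen 135 mm long, 17 mm thick, lying on the bench; origin at the middle of its underside. A bystander.

How it is judged:
By the outcome, as a careful person would: the job done as asked, in the order asked, and still so for the second after the job is handed in, with the robot touching nothing.
Of post_1, post_2, post_3 only 2 to 3 are there at a start; the rules pass over those that are not, and their reading is None.
Of bush_a, bush_b only 1 to 2 are there at a start; the rules pass over those that are not, and their reading is None.
At some moment in a run one of tray may be knocked a few centimetres aside while the robot is not near it.
Once in a run the grip may slacken for a moment while it holds something.
It also fails if it takes over 210 s, if anything falls off the work surface, if the arm or the gripper's body presses on something with over 40 N, if the wrist force passes 120 N, or if a joint passes its speed limit or range.

## Robot

A 6-joint arm with a two-finger parallel gripper is mounted at the origin on a cart in front of the work surface, level with it; the furniture and walls round the work are solid. World frame = base frame: x ahead of the robot, y to its left, z up, the work surface at z = 0. Lengths are in mm, angles in rad, forces in N, time in s.
With the tool pointing down it reaches from about 325 to 850 mm from the base axis. Payload 15.5 kg.
Tool frame: the origin (TCP) lies midway between the tips of the shut fingers; the grasp point (between the pads) lies 19 mm behind it; z points along the fingers, y is the line along which they close (so a half turn about z gives the same grasp; the last joint's range is limited). The gripper opens to 91 mm and grips with 3 to 60 N. Pads are 32 mm wide; open, the fingers measure 118 mm over their backs; the gripper's body (76 mm by 178 mm) begins 60 mm behind the grasp point.
Start: joints at [-1.258, 0.494, 1.345, -0, 1.302, -0.096], TCP at [248.444, -573.5, 213.915] pointing down, gripper open.
Joint ranges: [-2.91, 2.91], [-0.82, 2.16], [0.22, 2.67], [-1.22, 4.37], [0.12, 2.79], [-3.08, 3.08]. Speed limits (rad/s): [1.89, 1.89, 2.57, 3.01, 3.01, 3.01].

## Interface

Orientations are given as a 3x3 rotation matrix whose columns are the frame's x, y, z axes.
In Python, from cell import ctrl gives the robot as it stands. The module is installed in compiled form; this text tells all that it offers.
- The arm moves only by the tool send_rows, never from a script. Its argument "rows" is a list of rows, each a list of 7 numbers: the shift along the world's x, y, z in m, then the turn, a rotation vector about the world's x, y, z in units of 8 degrees (1.0 is 8 degrees), then the closure in counts, from 0 (fully open) to 255 (shut). In form: [[dx, dy, dz, ax, ay, az, hand], ...]. A call has exactly 8 rows; each row shifts and turns the commanded pose from where the row before left it; what a row does not reach is not made up. A row lasts 1/8 s, in which the tool goes at most 62.5 mm and 10.7 degrees, less where a joint would pass 70% of its speed; a pose out of reach is approached as far as the arm can. A call with a gripper value outside its range is refused whole. The fingers move at their own pace and stop on an object; the grip force is fixed at half the most. Time passes only in rows, so rows that do not move let the fingers close, or fill a call up. It gives the time, the measured TCP pose, the force, the opening and the grip force at its end, in the units of the state.
- ctrl.sense(): the state, without advancing time (a new reading comes with each control period).
- ctrl.grab_frame(name): name is "side" or "top"; returns (picture, depth): 480x640x3 uint8, red, green, blue; 480x640 float32, mm along the optical axis (not along the pixel's ray), 0 where there is no reading.
- ctrl.calibration(name): a dict with "mtx" (3x3 intrinsics, pixels), "rvec" (rotation vector, rad) and "tvec" (3), from world to camera coordinates, as OpenCV has them. Camera axes: x right, y down, z forward; pixel columns grow to the right and rows downward; lengths in mm; the calibration is good to about 2 mm. A picture is of the moment at which its call begins. calibration takes no time and is no camera call.
- ctrl.close_job(): hands the job in; it is judged then, once.
The state is a dict: "t": time; "qpos": joint angles; "qd": joint speeds; "joint_efforts": joint torques, N m; "eef_pos": TCP position; "tcp_rot": TCP orientation; "ft_force": force on the tool from outside, world axes, zero at the start; "moment": the same for the moment, N m; "width": opening from 0.0 (shut) to 1.0 (fully open); "gripper_force": force on a finger pad.
Only numpy, scipy, OpenCV 4.12 (cv2) and the standard library are available. Lean on these libraries where they do the work, as an engineer would, in place of code of your own. Each camera call takes 0.05 s, during which the arm holds its last target. There are 200 camera calls.

## Working session

There is one attempt and no reset: what is moved stays moved. The work goes in short steps, Python scripts to look and compute and a tool call to move; the robot and the scene stay as the last step left them, time stands still between calls to the robot, and variables do not carry over. Pictures are saved under pics/ and viewed, at most 14 in all, crops included, and the job is handed in when it is done.

Besides the shell and the picture viewer there is one more tool, called after "Emit:" as a command line: name --pt "numbers of a row" for each row, then --argument value for the rest. send_rows: Moves the arm, as the interface text tells. Its arguments: {"type":"object","properties":{"rows":{"type":"array"}},"required":["rows"]}

```bash
mkdir -p pics; ls; cat > h.py <<'E'
import numpy as np, cv2
from cell import ctrl
def cam(n):
    c=ctrl.calibration(n); R=cv2.Rodrigues(np.array(c['rvec'],float))[0]
    return np.array(c['mtx'],float),R,np.array(c['tvec'],float).ravel()
def grab(n,save=None):
    im,d=ctrl.grab_frame(n)
    if save: cv2.imwrite('pics/'+save,im[:,:,::-1])
    return im,d
def cloud(n,d):
    K,R,t=cam(n); v,u=np.mgrid[:480,:640]
    p=np.stack([(u-K[0,2])/K[0,0]*d,(v-K[1,2])/K[1,1]*d,d],-1)
    w=(p-t)@R; w[d==0]=np.nan
    return w
def ray(n,u,v,z):
    K,R,t=cam(n); r=R.T@np.linalg.inv(K)@[u,v,1]; c=-R.T@t
    return c+r*(z-c[2])/r[2]
E
python3 - <<'E'
from h import *
for n in('top','side'):
    im,d=grab(n,n+'0.png'); np.savez(n+'0.npz',im=im,d=d); K,R,t=cam(n); print(n,(-R.T@t).round(),R.round(2).tolist(),K[0,0])
s=ctrl.sense(); print({k:np.round(v,2).tolist() for k,v in s.items()})
E
```

```text
pics
top [ 415.  -16. 1114.] [[0.02, -1.0, 0.01], [-1.0, -0.02, -0.06], [0.06, -0.01, -1.0]] 439.6794564074002
side [-288. 1014.  849.] [[-0.8, -0.6, -0.01], [-0.3, 0.42, -0.86], [0.51, -0.68, -0.52]] 590.8126746495756
{'t': 0.1, 'qpos': [-1.26, 0.49, 1.35, 0.0, 1.3, -0.1], 'qd': [0.0, -0.0, -0.0, 0.0, -0.0, 0.0], 'joint_efforts': [0.0, -88.02, -38.25, 0.07, 0.05, 0.0], 'eef_pos': [248.36, -573.17, 213.41], 'tcp_rot': [[0.92, 0.4, -0.0], [0.4, -0.92, 0.0], [0.0, -0.0, -1.0]], 'ft_force': [-0.13, 0.32, 1.11], 'moment': [-0.03, -0.0, 0.04], 'gripper_force': 0.0, 'width': 1.0}
```

View pics/top0.png

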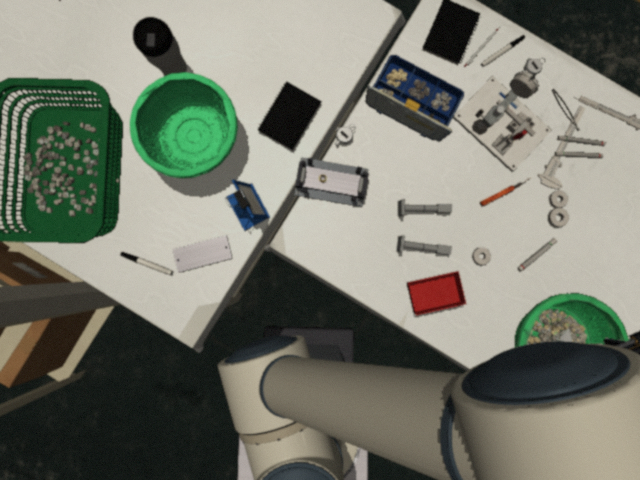

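View pics/side0.png

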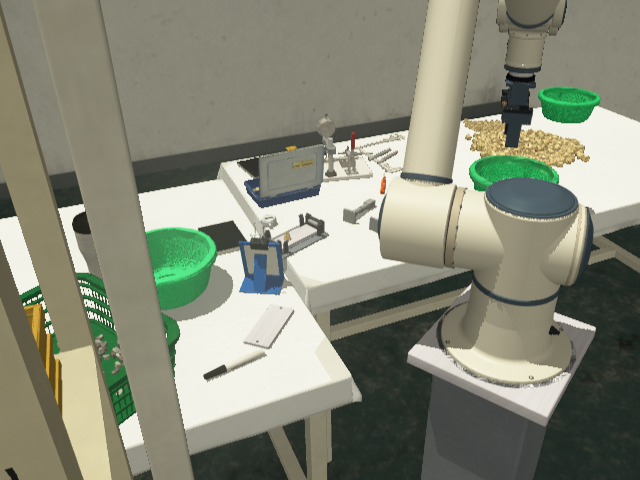

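Top view: nest at (333,182) with one bush visible at (322,179), plate at (203,253), marker (147,263), card stand (247,205), posts at (425,209) and (425,246), ring (481,256), tray (436,293). The side view agrees. Next, an enlarged crop and measurements.

```bash
python3 - <<'E'
from h import *
z=np.load('top0.npz'); im,d=z['im'],z['d']; w=cloud('top',d)
a=cv2.resize(im[140:220,280:390],None,fx=5,fy=5,interpolation=cv2.INTER_CUBIC)
b=cv2.resize(im[190:320,390:500],None,fx=4,fy=4,interpolation=cv2.INTER_CUBIC)
o=np.zeros((560,800,3),np.uint8); o[:400,:400]=a[:,:400]*1; o[:520,400:800]=b[:,:400]; cv2.imwrite('pics/c0.png',o[:,:,::-1])
def rect(name,m,box):
    k=np.zeros_like(m);u0,u1,v0,v1=box;k[v0:v1,u0:u1]=1
    m=(m&k).astype(np.uint8); n,l,s,c=cv2.connectedComponentsWithStats(m)
    i=1+np.argmax(s[1:,4]); P=w[l==i]; 
    r=cv2.minAreaRect(P[:,:2].astype(np.float32)); print(name,s[i,4],np.round(r[0],1),np.round(r[1],1),round(r[2],1),'z',np.nanmedian(P[:,2]).round(1),np.nanmax(P[:,2]).round(1))
print('bench z',np.nanmedian(w[225:235,330:400,2]), np.nanmedian(w[270:290,160:190,2]))
Z=np.nan_to_num(w[...,2],nan=-99)
rect('nest>4',Z>4,(285,380,145,215))
rect('plate',(Z>4)&(Z<20),(165,240,228,278))
rect('tray',(im[...,0]>110)&(im[...,1]<60),(390,480,260,325))
rect('post_a',Z>5,(390,462,192,226))
rect('post_b',Z>5,(390,462,230,264))
rect('ring',Z>5,(468,496,240,270))
rect('marker',Z>5,(110,175,245,278))
E
```

```text
bench z -0.4987041136286191 0.09301270987189181
nest>4 2443 [631.5 -51.6] [177.8 104.6] 80.6 z 14.6 49.3
plate 1284 [441.6 270.3] [ 69.1 142.9] 14.7 z 7.6 14.0
tray 1216 [ 348.4 -317.7] [ 61.7 125.4] 18.2 z 1.2 36.1
post_a 485 [ 565.9 -290.9] [137.9  40. ] 88.7 z 22.9 43.1
post_b 478 [ 469.5 -287.8] [132.7  38.8] 82.5 z 22.8 41.9
ring 224 [ 452.  -434.6] [40.5 45.2] 1.0 z 12.5 19.0
marker 325 [412.4 406.3] [136.7  18.3] 71.2 z 13.2 20.5
```

View pics/c0.png

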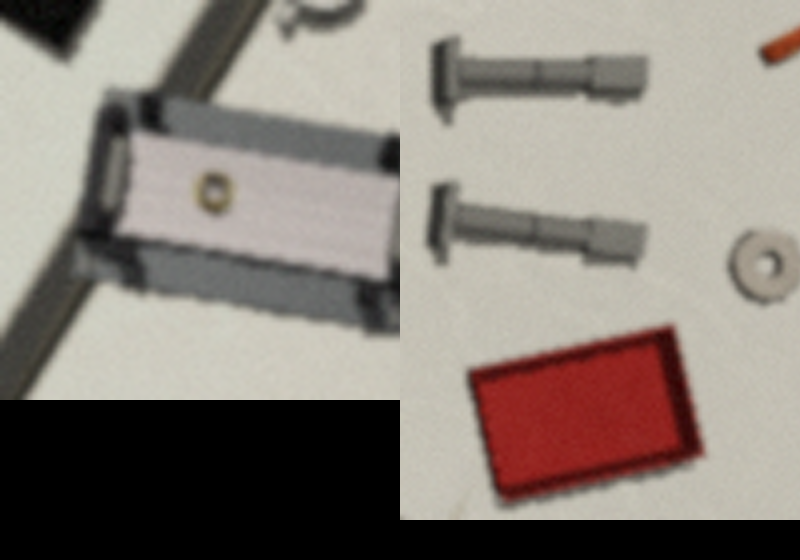

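```bash
cat >> h.py <<'E'
def mask_rect(n,im,m,box,z):
    u0,u1,v0,v1=box; k=np.zeros(m.shape,bool); k[v0:v1,u0:u1]=1
    m=(m&k).astype(np.uint8); N,l,s,c=cv2.connectedComponentsWithStats(m)
    i=1+np.argmax(s[1:,4]); cs,_=cv2.findContours((l==i).astype(np.uint8),cv2.RETR_EXTERNAL,cv2.CHAIN_APPROX_NONE)
    p=max(cs,key=cv2.contourArea)[:,0,:]
    P=np.array([ray(n,u,v,z)[:2] for u,v in p],np.float32)
    return cv2.minAreaRect(P),s[i,4]
E
python3 - <<'E'
from h import *
z=np.load('top0.npz'); im,d=z['im'],z['d'].copy(); w=cloud('top',d); Z=np.nan_to_num(w[...,2],nan=-99)
hsv=cv2.cvtColor(im,cv2.COLOR_RGB2HSV)
print(im[185,340],im[150,320],im[250,205],im[185,312],im[178,322],im[200,340])
lilac=(im[...,2].astype(int)-im[...,1]>1)&(im[...,0]>165)
print('floor',mask_rect('top',im,lilac&(Z>10)&(Z<24),(285,380,145,215),16))
print('plate',mask_rect('top',im,lilac,(165,240,228,278),8))
br=(im[...,0].astype(int)-im[...,2]>25)
ys,xs=np.nonzero(br[160:205,300:370]); print(len(xs),xs.mean()+300,ys.mean()+160,ray('top',xs.mean()+300,ys.mean()+160,28),xs+300)
print(w[176:183,318:328,2].round())
# high dark walls of nest
m=(Z>36)&(Z<60); P=w[145:215,285:380][m[145:215,285:380]]; print(cv2.minAreaRect(P[:,:2].astype(np.float32)),P.mean(0))
E
```

```text
[190 179 176] [64 61 59] [182 175 169] [197 188 185] [149 141 135] [110 111 109]Traceback (most recent call last):
  File "<stdin>", line 6, in <module>
  File "h.py", line 21, in mask_rect
    i=1+np.argmax(s[1:,4]); cs,_=cv2.findContours((l==i).astype(np.uint8),cv2.RETR_EXTERNAL,cv2.CHAIN_APPROX_NONE)
        ~~~~~~~~~^^^^^^^^^
    return _wrapfunc(a, 'argmax', axis=axis, out=out, **kwds)
    return bound(*args, **kwds)
ValueError: attempt to get argmax of an empty sequence
```

```bash
python3 - <<'E'
from h import *
z=np.load('top0.npz'); im,d=z['im'],z['d'].copy(); w=cloud('top',d); Z=np.nan_to_num(w[...,2],nan=-99)
I=im.astype(int); print(im[232,350],im[285,180],im[258,190])
print('floor',mask_rect('top',im,(im[...,1]>140),(300,364,155,207),16))
pink=(I[...,0]-I[...,1]>4)
print('floorpink',mask_rect('top',im,cv2.medianBlur(pink.astype(np.uint8),5)>0,(290,375,150,210),16))
print('plate',mask_rect('top',im,cv2.medianBlur(pink.astype(np.uint8),5)>0,(165,240,228,278),8))
br=(I[...,0]-I[...,2]>25)
ys,xs=np.nonzero(br[165:195,308:345]); print(len(xs),xs.mean()+308,ys.mean()+165,xs+308,ys+165)
print(ray('top',323,178.8,32),ray('top',323,178.8,16))
print(w[174:184,317:330,2].round())
m=(Z>36)&(Z<60); P=w[145:215,285:380][m[145:215,285:380]]; print(cv2.minAreaRect(P[:,:2].astype(np.float32)),P.mean(0))
E
```

```text
[203 200 188] [200 197 185] [181 172 169]
floor (((633.2694702148438, -52.84302520751953), (136.6832733154297, 51.58800506591797), 81.94931030273438), np.int32(1018))
floorpink (((633.0307006835938, -53.02973175048828), (137.8647003173828, 52.840171813964844), 81.94918823242188), np.int32(1083))
plate (((440.8954772949219, 268.8823547363281), (65.85284423828125, 143.03819274902344), 15.573882102966309), np.int32(1383))
38 322.0 178.26315789473685 [319 320 321 324 325 319 320 325 326 318 319 320 325 326 318 319 320 325
 326 318 319 320 324 325 326 319 320 321 322 323 324 325 320 321 322 323
 324 325] [175 175 175 175 175 176 176 176 176 177 177 177 177 177 178 178 178 178
 178 179 179 179 179 179 179 180 180 180 180 180 180 180 181 181 181 181
 181 181]
[633.70826859 -31.46041913  32.        ] [636.94366572 -31.68549311  16.        ]
[[16. 14. 16. 16. 15. 13. 15. 19. 13. 15. 15. 17. 16.]
 [12. 18. 15. 32. 32. 25. 23. 31. 15. 12. 17. 14. 14.]
 [17. 15. 20. 24. 15. 20. 20. 21. 17. 15. 17. 18. 12.]
 [12. 16. 33. 18. 17. 14. 16. 16. 32. 16. 17. 12. 19.]
 [18. 18. 31. 14. 18. 17. 13. 14. 35. 15. 14. 17. 14.]
 [16. 21. 23. 31. 13. 18. 16. 32. 14. 18. 16. 12. 16.]
 [14. 16. 21. 26. 33. 32. 33. 23. 19. 14. 14. 15. 15.]
 [16. 14. 17. 19. 19. 20. 16. 19. 17. 13. 14. 14. 15.]
 [13. 15. 16. 16. 18. 14. 19. 14. 16. 12. 14. 15. 15.]
 [15. 10. 14. 15. 11. 18. 19. 17. 21. 16. 15. 16. 17.]]
((631.4124145507812, -51.861717224121094), (175.39163208007812, 85.2287826538086), 81.11019134521484) [631.75154062 -54.20362597  40.33470992]
```

Emit:
send_rows --pt "0.035 0.049 0 0 0 0.9 0" --pt "0.035 0.049 0 0 0 0.9 0" --pt "0.035 0.049 0 0 0 0.9 0" --pt "0.035 0.049 0 0 0 0.9 0" --pt "0.035 0.049 0 0 0 0.9 0" --pt "0.035 0.049 0 0 0 0.9 0" --pt "0.035 0.049 0 0 0 0.9 0" --pt "0.035 0.049 0 0 0 0.96 0"

```text
t: 1.1
eef_pos: [529.3, -179.7, 213.8]
tcp_rot: [[0.144, 0.99, -0.0], [0.99, -0.144, 0.0], [-0.0, -0.0, -1.0]]
ft_force: [0.0, -0.9, 0.2]
width: 1.002
gripper_force: 0.0
```

Emit:
send_rows --pt "0.035 0.05 0 0 0 0 120" --pt "0.035 0.05 0 0 0 0 120" --pt "0.0357 0.0502 -0.01 0 0 0 120" --pt "0 0 -0.05 0 0 0 120" --pt "0 0 -0.05 0 0 0 120" --pt "0 0 -0.044 0 0 0 120" --pt "0 0 0 0 0 0 120" --pt "0 0 0 0 0 0 120"

```text
t: 2.1
eef_pos: [635.0, -31.5, 61.4]
tcp_rot: [[0.148, 0.989, 0.001], [0.989, -0.148, -0.0], [0.0, 0.001, -1.0]]
ft_force: [0.8, -0.2, 1.1]
width: 0.532
gripper_force: 0.0
```

```bash
python3 - <<'E'
from h import *
im,d=grab('top','top1.png')
im2,_=grab('side')
cv2.imwrite('pics/s1.png',cv2.resize(im2[190:290,230:350],None,fx=5,fy=5,interpolation=cv2.INTER_CUBIC)[:,:,::-1])
E
```

```text
(no output)
```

View pics/top1.png

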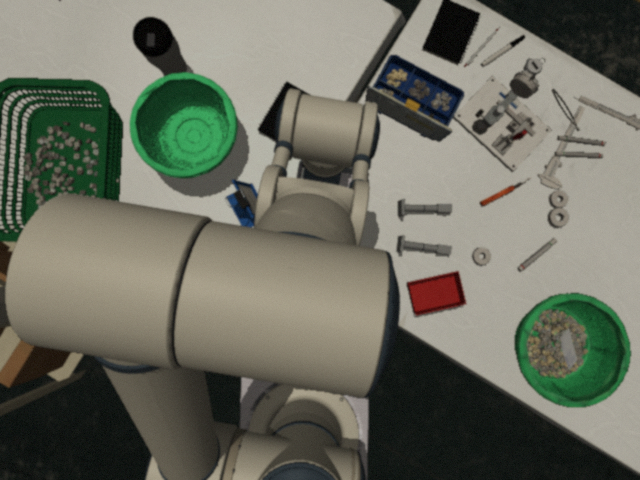

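View pics/s1.png

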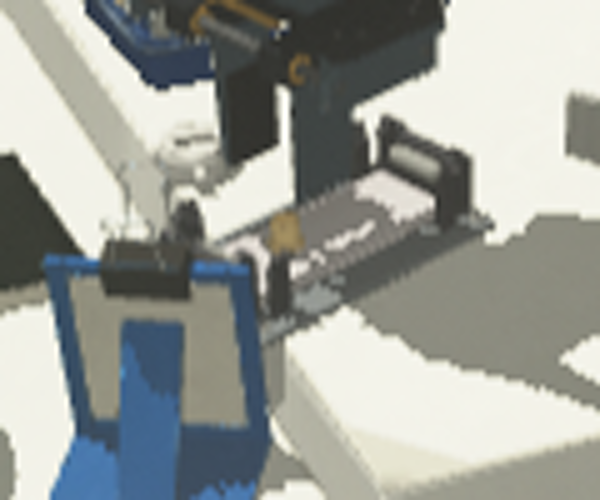

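```bash
python3 - <<'E'
from h import *
print(ray('side',287.2,236.4,25),ray('top',322.2,178.2,32))
E
```

```text
[631.58139973 -29.54763759  25.        ] [635.16356918 -29.43481798  32.        ]
```

Emit:
send_rows --pt "-0.001 0.002 -0.015 0 0 0 120" --pt "0 0 -0.015 0 0 0 120" --pt "0 0 -0.011 0 0 0 120" --pt "0 0 0 0 0 0 120" --pt "0 0 0 0 0 0 240" --pt "0 0 0 0 0 0 240" --pt "0 0 0 0 0 0 240" --pt "0 0 0 0 0 0 240"

```text
t: 3.2
eef_pos: [633.3, -29.3, 19.1]
tcp_rot: [[0.148, 0.989, 0.0], [0.989, -0.148, -0.0], [0.0, 0.0, -1.0]]
ft_force: [-0.2, 0.2, 1.1]
width: 0.19
gripper_force: 29.3
```

Emit:
send_rows --pt "0 0 0.04 0 0 0 240" --pt "0 0 0.05 0 0 0 240" --pt "0 0 0.02 0 0 0 240" --pt "-0.035 -0.036 0 0 0 0 240" --pt "-0.035 -0.036 0 0 0 0 240" --pt "-0.035 -0.036 0 0 0 0 240" --pt "-0.035 -0.036 0 0 0 0 240" --pt "-0.035 -0.036 0 0 0 0 240"

```text
t: 4.2
eef_pos: [457.0, -210.3, 129.2]
tcp_rot: [[0.148, 0.989, 0.0], [0.989, -0.148, -0.0], [-0.0, 0.001, -1.0]]
ft_force: [-0.5, -0.6, 0.6]
width: 0.19
gripper_force: 29.2
```

```bash
cat > tray.py <<'E'
from h import *
im,d=grab('top'); I=im.astype(int)
print('tray',mask_rect('top',im,(I[...,0]-I[...,1]>60),(380,500,240,345),30))
s=ctrl.sense(); print(s['eef_pos'].round(1) if hasattr(s['eef_pos'],'round') else s['eef_pos'],s['width'],np.round(s['qpos'],2))
E
python3 tray.py
```

```text
tray (((363.78289794921875, -332.75830078125), (94.33316802978516, 45.99897766113281), 57.61621856689453), np.int32(551))
[ 453.4 -213.1  128.9] 0.19045944654857858 [-0.56  0.43  1.75 -0.    0.96 -0.41]
```

```bash
python3 - <<'E'
from h import *
I0=np.load('top0.npz')['im'].astype(int); I=grab('top')[0].astype(int)
r=lambda a:(a[...,0]-a[...,1]>60)
for a in(I0,I):
    m=r(a); m[:240]=0; m[:,:380]=0; m[:,500:]=0; ys,xs=np.nonzero(m); print(xs.max(),ys.max(),ys.min(),xs[ys.argmin()],ys[xs.argmax()],len(xs))
m=r(I)&~r(I0); m[:240]=0;m[:,:380]=0; m[:,500:]=0;print('new red',m.sum())
print(mask_rect('top',I0,r(I0),(380,500,240,345),30))
E
```

```text
460 313 273 450 300 1491
459 303 278 428 297 541
new red 0
(((356.38665771484375, -312.0798645019531), (81.00936889648438, 117.0257797241211), 13.772997856140137), np.int32(1491))
```

Emit:
send_rows --pt "-0.035 -0.035 0 0 0 0 240" --pt "-0.035 -0.035 0 0 0 0 240" --pt "-0.031 -0.032 0 0 0 0 240" --pt "0 0 -0.04 0 0 0 240" --pt "0 0 -0.04 0 0 0 240" --pt "0 0 -0.03 0 0 0 240" --pt "0 0 -0.01 0 0 0 240" --pt "0 0 0 0 0 0 240"

```text
t: 5.3
eef_pos: [357.4, -311.2, 9.0]
tcp_rot: [[0.148, 0.989, -0.0], [0.989, -0.148, 0.0], [0.0, -0.0, -1.0]]
ft_force: [0.4, 0.2, -0.4]
width: 0.19
gripper_force: 29.2
```

Emit:
send_rows --pt "0 0 0 0 0 0 170" --pt "0 0 0 0 0 0 170" --pt "0 0 0 0 0 0 170" --pt "0 0 0.03 0 0 0 170" --pt "0 0 0.05 0 0 0 150" --pt "0 0 0.05 0 0 0 100" --pt "0 0.05 0.03 0 0 0 0" --pt "0 0.06 0 0 0 0 0"

```text
t: 6.3
eef_pos: [358.2, -201.5, 171.1]
tcp_rot: [[0.15, 0.989, 0.004], [0.989, -0.15, -0.003], [-0.002, 0.005, -1.0]]
ft_force: [1.2, 0.6, 0.4]
width: 0.708
gripper_force: 0.0
```

Emit:
send_rows --pt "0.01 0.058 0 0 0 0.4 0" --pt "0.01 0.058 0 0 0 0.4 0" --pt "0.01 0.058 0 0 0 0.4 0" --pt "0.01 0.058 0 0 0 0.4 0" --pt "0.01 0.058 0 0 0 0.4 0" --pt "0.01 0.058 0 0 0 0.4 0" --pt "0.01 0.058 0 0 0 0.4 0" --pt "0.013 0.058 0 0 0 0.2 0"

```text
t: 7.3
eef_pos: [439.9, 264.8, 169.3]
tcp_rot: [[-0.269, 0.963, 0.0], [0.963, 0.269, 0.0], [-0.0, 0.0, -1.0]]
ft_force: [1.2, -0.1, 0.0]
width: 0.999
gripper_force: 0.0
```

```bash
python3 - <<'E'
from h import *
I=grab('top','top2.png')[0].astype(int)
o=np.vstack([np.hstack([cv2.resize(I[250:330,380:480].astype(np.uint8),(400,320)),cv2.resize(I[150:210,290:365].astype(np.uint8),(400,320))])]); cv2.imwrite('pics/c2.png',o[:,:,::-1])
print(ctrl.sense()['eef_pos'])
E
```

```text
[441.91616177 270.70207487 169.49960394]
```

View pics/c2.png

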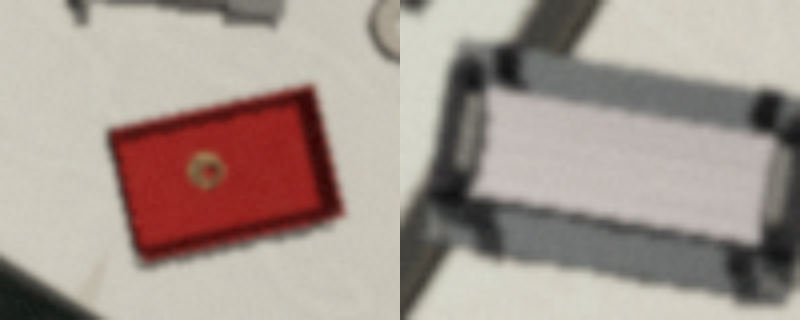

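The crop shows the bush in the tray (205,170) and an empty pocket. Next is the plate.

Emit:
send_rows --pt "-0.0005 -0.001 -0.05 0 0 0 0" --pt "0 0 -0.05 0 0 0 0" --pt "0 0 -0.04 0 0 0 0" --pt "0 0 -0.018 0 0 0 0" --pt "0 0 -0.009 0 0 0 0" --pt "0 0 0 0 0 0 0" --pt "0 0 0 0 0 0 150" --pt "0 0 0 0 0 0 150"

```text
t: 8.35
eef_pos: [440.1, 261.9, 2.7]
tcp_rot: [[-0.267, 0.964, 0.001], [0.964, 0.267, 0.001], [0.0, 0.001, -1.0]]
ft_force: [-0.0, -0.0, -0.3]
width: 0.811
gripper_force: 0.0
```

Emit:
send_rows --pt "0 0 0 0 0 0 150" --pt "0 0 0 0 0 0 150" --pt "0 0 0 0 0 0 150" --pt "0 0 0.015 0 0 0 150" --pt "0 0 0.03 0 0 0 150" --pt "0 0 0.04 0 0 0 150" --pt "0 0 0.04 0 0 0 150" --pt "0 0 0.04 0 0 0 150"

```text
t: 9.35
eef_pos: [439.1, 261.5, 169.0]
tcp_rot: [[-0.267, 0.964, -0.0], [0.964, 0.267, -0.0], [-0.0, -0.0, -1.0]]
ft_force: [0.1, -0.5, -1.3]
width: 0.653
gripper_force: 30.0
```

```bash
cat > plate.py <<'E'
from h import *
s=ctrl.sense(); e=np.array(s['eef_pos']); print(e,s['width']*91,np.round(s['qpos'],2),np.round(s['ft_force'],1))
im,d=grab('top'); im2,d2=grab('side'); cv2.imwrite('pics/s3.png',im2[150:390,220:420][:,:,::-1].repeat(2,0).repeat(2,1))
for n,dd in(('top',d),('side',d2)):
    w=cloud(n,dd); m=(np.abs(w[...,2]-e[2])<12)&(np.hypot(w[...,0]-e[0],w[...,1]-e[1])<90)
    P=w[m]; print(n,m.sum()); 
    if m.sum()>50: print(cv2.minAreaRect(P[:,:2].astype(np.float32)),np.median(P[:,2]))
E
python3 plate.py
```

```text
[439.1102555  261.4728417  169.04736574] 59.40144341394462 [ 0.42  0.39  1.68 -0.    1.07  0.15] [ 0.1 -0.5 -1.3]
top 801
((447.8951416015625, 233.66656494140625), (70.11152648925781, 69.20103454589844), 16.081707000732422) 174.13295093872995
side 1031
((437.892333984375, 267.8320007324219), (80.47327423095703, 144.6337432861328), 15.159855842590332) 177.8871618639645
```

View pics/s3.png

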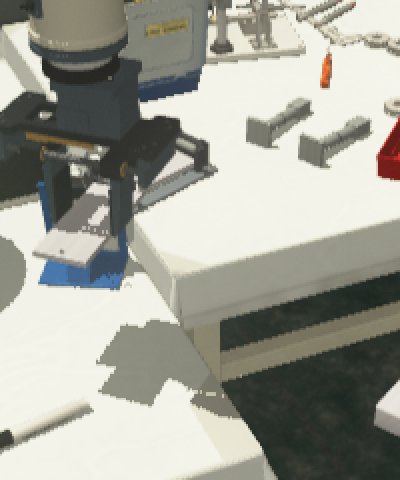

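Emit:
send_rows --pt "0 -0.02 0.04 0 0 0 150" --pt "0 -0.04 0.02 0 0 -0.3 150" --pt "0 -0.05 0 0 0 -0.5 150" --pt "0 -0.05 0 0 0 -0.5 150" --pt "0 -0.05 0 0 0 -0.5 150" --pt "0.01 -0.05 0 0 0 -0.5 150" --pt "0.02 -0.04 0 0 0 -0.5 150" --pt "0.04 -0.02 0 0 0 -0.2 150"

```text
t: 10.45
eef_pos: [508.8, -60.2, 226.9]
tcp_rot: [[0.151, 0.988, -0.001], [0.988, -0.151, 0.0], [-0.0, -0.001, -1.0]]
ft_force: [0.7, 0.3, -1.7]
width: 0.65
gripper_force: 30.0
```

Emit:
send_rows --pt "0.04 0 -0.02 0 0 0 150" --pt "0.04 0 -0.02 0 0 0 150" --pt "0.04 0 -0.02 0 0 0 150" --pt "0 0 0 0 0 0 150" --pt "0 0 0 0 0 0 150" --pt "0 0 0 0 0 0 150" --pt "0 0 0 0 0 0 150" --pt "0 0 0 0 0 0 150"

```text
t: 11.45
eef_pos: [629.5, -58.4, 167.4]
tcp_rot: [[0.148, 0.989, 0.0], [0.989, -0.148, -0.0], [-0.0, 0.0, -1.0]]
ft_force: [-0.6, -0.5, -1.6]
width: 0.658
gripper_force: 3.0
```

Grip force reads low, so the grip has slackened. I'll check the plate.

```bash
sed -i 's/s3.png/s4.png/' plate.py; python3 plate.py
```

```text
[629.46037906 -58.35383201 167.35608457] 59.86875476613125 [-0.19  0.55  1.38  0.    1.21 -0.04] [-0.6 -0.5 -1.6]
top 622
((629.54833984375, -51.585227966308594), (139.8682861328125, 60.72988510131836), 81.3731689453125) 172.13161625625477
side 563
((626.13916015625, -52.559349060058594), (145.3941192626953, 83.72123718261719), 78.71846008300781) 171.41845992733244
```

View pics/s4.png

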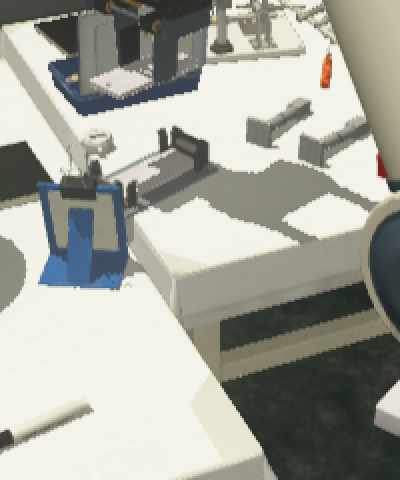

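Emit:
send_rows --pt "0.002 -0.0008 0 0 0 0 150" --pt "0 0 -0.03 0 0 0 150" --pt "0 0 -0.04 0 0 0 150" --pt "0 0 -0.03 0 0 0 150" --pt "0 0 -0.017 0 0 0 150" --pt "0 0 0 0 0 0 150" --pt "0 0 0 0 0 0 150" --pt "0 0 0 0 0 0 150"

```text
t: 12.55
eef_pos: [632.4, -59.2, 51.1]
tcp_rot: [[0.148, 0.989, 0.002], [0.989, -0.148, -0.0], [-0.0, 0.002, -1.0]]
ft_force: [0.0, -0.6, -1.7]
width: 0.652
gripper_force: 30.0
```

```bash
python3 - <<'E'
from h import *
im,d=grab('top'); im2,_=grab('side')
a=cv2.resize(im[140:220,280:385],None,fx=4,fy=4,interpolation=cv2.INTER_CUBIC); b=cv2.resize(im2[200:280,255:345],None,fx=4,fy=4,interpolation=cv2.INTER_CUBIC)
cv2.imwrite('pics/c5.png',np.hstack([a,b])[:,:,::-1])
w=cloud('top',d);Z=np.nan_to_num(w[...,2],nan=-9); I=im.astype(int)
print(mask_rect('top',im,(im[...,1]>150)&(Z>40)&(Z<70),(290,375,150,215),55))
s=ctrl.sense(); print(s['eef_pos'],s['gripper_force'])
E
```

```text
(((650.6268310546875, -0.9499912261962891), (25.21743392944336, 38.01325225830078), 85.84632110595703), np.int32(128))
[632.10995883 -59.15836894  50.747823  ] 29.998989701271057
```

View pics/c5.png

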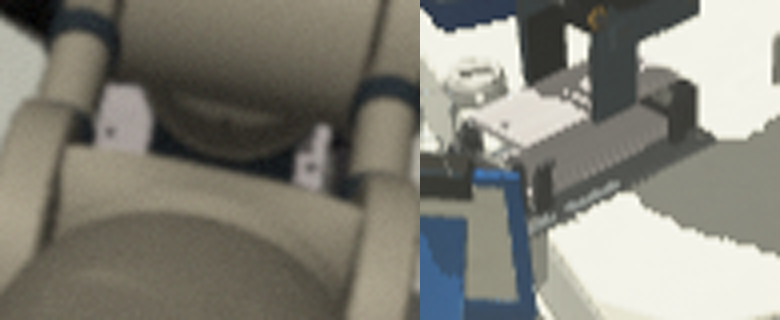

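The plate sits over the nest, aligned with it. Lowering slowly.

Emit:
send_rows --pt "-0.0005 0 -0.003 0 0 0 150" --pt "0 0 -0.003 0 0 0 150" --pt "0 0 -0.003 0 0 0 150" --pt "0 0 -0.002 0 0 0 150" --pt "0 0 -0.001 0 0 0 150" --pt "0 0 0 0 0 0 150" --pt "0 0 0 0 0 0 150" --pt "0 0 0 0 0 0 150"

```text
t: 13.65
eef_pos: [631.2, -59.1, 38.0]
tcp_rot: [[0.148, 0.989, 0.0], [0.989, -0.148, -0.0], [0.0, 0.0, -1.0]]
ft_force: [0.1, 0.6, -2.3]
width: 0.652
gripper_force: 30.0
```

Emit:
send_rows --pt "0 0 -0.001 0 0 0 150" --pt "0 0 -0.001 0 0 0 150" --pt "0 0 -0.001 0 0 0 150" --pt "0 0 -0.001 0 0 0 150" --pt "0 0 0 0 0 0 150" --pt "0 0 0 0 0 0 150" --pt "0 0 0 0 0 0 150" --pt "0 0 0 0 0 0 150"

```text
t: 14.65
eef_pos: [631.6, -59.1, 34.4]
tcp_rot: [[0.148, 0.989, 0.001], [0.989, -0.148, -0.0], [-0.0, 0.001, -1.0]]
ft_force: [0.0, -0.1, 6.0]
width: 0.648
gripper_force: 30.0
```

Emit:
send_rows --pt "0 0 -0.001 0 0 0 150" --pt "0 0 -0.001 0 0 0 150" --pt "0 0 -0.001 0 0 0 150" --pt "0 0 -0.001 0 0 0 150" --pt "0 0 -0.001 0 0 0 150" --pt "0 0 0 0 0 0 150" --pt "0 0 0 0 0 0 150" --pt "0 0 0 0 0 0 150"

```text
t: 15.65
eef_pos: [631.1, -59.1, 28.8]
tcp_rot: [[0.148, 0.989, -0.0], [0.989, -0.148, 0.0], [0.0, -0.0, -1.0]]
ft_force: [2.9, 0.7, -4.0]
width: 0.654
gripper_force: 30.0
```

Emit:
send_rows --pt "0 0 -0.002 0 0 0 150" --pt "0 0 -0.002 0 0 0 150" --pt "0 0 -0.002 0 0 0 150" --pt "0 0 -0.002 0 0 0 150" --pt "0 0 -0.0015 0 0 0 150" --pt "0 0 0 0 0 0 150" --pt "0 0 0 0 0 0 150" --pt "0 0 0 0 0 0 150"

```text
t: 16.65
eef_pos: [630.6, -59.1, 19.0]
tcp_rot: [[0.148, 0.989, -0.001], [0.989, -0.148, 0.0], [0.0, -0.001, -1.0]]
ft_force: [-0.3, 0.3, -14.1]
width: 0.651
gripper_force: 30.0
```

Emit:
send_rows --pt "0 0 0 0 0 0 0" --pt "0 0 0 0 0 0 0" --pt "0 0 0 0 0 0 0" --pt "0.001 0.007 0.02 0 0 0 0" --pt "0 0 0.02 0 0 0 255" --pt "0 0 0 0 0 0 255" --pt "0 0 0 0 0 0 255" --pt "0 0 0 0 0 0 255"

```text
t: 17.65
eef_pos: [631.7, -52.1, 58.7]
tcp_rot: [[0.148, 0.989, -0.001], [0.989, -0.148, 0.0], [0.0, -0.001, -1.0]]
ft_force: [-0.1, 0.6, -0.5]
width: 0.591
gripper_force: 0.0
```

Emit:
send_rows --pt "0 0 0 0 0 0 255" --pt "0 0 -0.01 0 0 0 255" --pt "0 0 -0.01 0 0 0 255" --pt "0 0 -0.008 0 0 0 255" --pt "0 0 -0.004 0 0 0 255" --pt "0 0 -0.002 0 0 0 255" --pt "0 0 0 0 0 0 255" --pt "0 0 0 0 0 0 255"

```text
t: 18.65
eef_pos: [632.3, -52.1, 25.7]
tcp_rot: [[0.148, 0.989, 0.0], [0.989, -0.148, -0.0], [0.0, 0.0, -1.0]]
ft_force: [0.6, -0.7, -0.6]
width: -0.004
gripper_force: 0.0
```

Emit:
send_rows --pt "0 0 -0.001 0 0 0 255" --pt "0 0 -0.001 0 0 0 255" --pt "0 0 -0.0005 0 0 0 255" --pt "0 0 -0.0005 0 0 0 255" --pt "0 0 0 0 0 0 255" --pt "0 0 0 0 0 0 255" --pt "0 0 0 0 0 0 255" --pt "0 0 0 0 0 0 255"

```text
t: 19.65
eef_pos: [632.3, -52.1, 24.2]
tcp_rot: [[0.148, 0.989, 0.001], [0.989, -0.148, -0.0], [-0.0, 0.001, -1.0]]
ft_force: [-8.8, 1.0, 29.3]
width: 0.005
gripper_force: 14.7
```

Plate is home: its top gave contact at 24 mm. I'll retreat and test the tilted placing posture above the nest.

Emit:
send_rows --pt "0 0 0.03 0 0 0 255" --pt "0 0 0.05 0 0 0 255" --pt "0 0 0.05 -0.6 0 0 255" --pt "0 -0.01 0.02 -1.2 0 0 115" --pt "0 -0.01 0 -1.2 0 0 115" --pt "0 -0.01 0 -1.2 0 0 115" --pt "0 -0.01 0 -1.2 0 0 115" --pt "0 -0.01 0 -1.2 0 0 115"

```text
t: 20.65
eef_pos: [632.7, -101.7, 173.2]
tcp_rot: [[0.149, 0.989, 0.002], [0.594, -0.087, -0.8], [-0.791, 0.12, -0.6]]
ft_force: [-0.2, -0.3, -0.4]
width: 0.518
gripper_force: 0.0
```

```bash
cat > posts.py <<'E'
from h import *
s=ctrl.sense(); print(np.round(s['eef_pos'],1),np.round(s['tcp_rot'],2).tolist(),'q',np.round(s['qpos'],2))
im,d=grab('top'); w=cloud('top',d); Z=np.nan_to_num(w[...,2],nan=-9)
for nm,b in(('a',(390,462,192,226)),('b',(390,462,230,264))):
    m=np.zeros(Z.shape,bool); m[b[2]:b[3],b[0]:b[1]]=1
    for t,lo,hi in(('foot',30,50),('body',8,30)):
        P=w[m&(Z>lo)&(Z<hi)]
        if len(P)>5: print(nm,t,len(P),'mean',P.mean(0).round(1),'y',np.percentile(P[:,1],[1,99]).round(1),[np.round(v,1) for v in cv2.minAreaRect(P[:,:2].astype(np.float32))])
    P=w[m&(Z>8)&(Z<30)]; k=P[:,1]<np.percentile(P[:,1],1)+34; print('head',P[k].mean(0).round(1))
E
python3 posts.py
```

```text
[ 632.7 -101.7  173.2] [[0.15, 0.99, 0.0], [0.59, -0.09, -0.8], [-0.79, 0.12, -0.6]] q [ 0.19  0.74  1.43 -0.94  1.35  0.74]
a foot 72 mean [ 566.7 -227.8   37.1] y [-235.2 -223.8] [array([ 567.5, -230.4]), array([39.8, 13.1]), np.float64(1.4)]
a body 404 mean [ 568.2 -293.3   22.1] y [-354.4 -222.7] [array([ 565.3, -288.1]), array([132.8,  39.7]), np.float64(88.2)]
head [ 569.2 -337.3   21.6]
b foot 68 mean [ 477.1 -228.    37.8] y [-237.2 -222.2] [array([ 476.7, -232.1]), array([16.6, 38.6]), np.float64(83.0)]
b body 402 mean [ 470.2 -291.9   22.1] y [-353.2 -221.6] [array([ 475.8, -288.2]), array([132.7,  38.8]), np.float64(88.0)]
head [ 465.5 -336.5   21.6]
```

```bash
cat >> h.py <<'E'
from scipy.spatial.transform import Rotation as Ro
def Rt(ang,tilt):
    "tool x heading ang deg (horizontal), tilted: +tilt leans tool to point towards +heading, body behind"
    a=np.radians(ang); x=np.array([np.cos(a),np.sin(a),0]); y=np.array([np.sin(a),-np.cos(a),0]); z=np.array([0,0,-1.])
    B=np.stack([x,y,z],1)
    return Ro.from_rotvec(np.radians(tilt)*y).as_matrix()@B
def go(p,R,n=8):
    s=ctrl.sense(); C=np.array(s['tcp_rot']); r=Ro.from_matrix(R@C.T).as_rotvec()*180/np.pi/8
    dp=np.array(p)-s['eef_pos']
    print('tot',dp.round(1),r.round(2),'per',n,(dp/n/1000).round(4),(r/n).round(3),'q',np.round(s['qpos'],2))
E
python3 - <<'E'
from h import *
print(Rt(91.3,36).round(2)); go([569.4,-333.5,120],Rt(91.3,36),9)
E
```

```text
[[-0.02  1.   -0.01]
 [ 0.81  0.02  0.59]
 [ 0.59 -0.   -0.81]]
tot [ -62.  -232.1  -50.4] [11.18  0.31  1.26] per 9 [-0.0069 -0.0258 -0.0056] [1.242 0.034 0.14 ] q [ 0.19  0.75  1.43 -0.94  1.36  0.74]
```

Emit:
send_rows --pt "-0.006 -0.025 0 1.2 0.03 0.14 115" --pt "-0.007 -0.026 0 1.24 0.034 0.14 115" --pt "-0.007 -0.026 0 1.24 0.034 0.14 115" --pt "-0.007 -0.026 0 1.24 0.034 0.14 115" --pt "-0.007 -0.026 -0.01 1.24 0.034 0.14 115" --pt "-0.007 -0.026 -0.01 1.24 0.034 0.14 115" --pt "-0.007 -0.026 -0.01 1.24 0.034 0.14 115" --pt "-0.007 -0.026 -0.01 1.24 0.034 0.14 115"

```text
t: 21.7
eef_pos: [577.9, -311.1, 134.3]
tcp_rot: [[-0.003, 1.0, 0.006], [0.894, 0.0, 0.448], [0.448, 0.007, -0.894]]
ft_force: [0.6, 1.2, -0.6]
width: 0.549
gripper_force: 0.0
```

```bash
python3 - <<'E'
from h import *
go([569.4,-333.5,60],Rt(91.3,36),1)
E
```

```text
tot [ -8.5 -22.4 -74.3] [1.17 0.06 0.17] per 1 [-0.0085 -0.0224 -0.0743] [1.169 0.062 0.166] q [-0.76  0.77  1.13  0.33  1.57 -0.82]
```

Emit:
send_rows --pt "-0.0045 -0.012 -0.02 0.6 0.03 0.08 115" --pt "-0.004 -0.0104 -0.025 0.57 0.03 0.08 115" --pt "0 0 -0.029 0 0 0 115" --pt "0 0 0 0 0 0 115" --pt "0 0 0 0 0 0 115" --pt "0 0 0 0 0 0 115" --pt "0 0 0 0 0 0 115" --pt "0 0 0 0 0 0 115"

```text
t: 22.7
eef_pos: [568.8, -331.5, 59.0]
tcp_rot: [[-0.015, 1.0, -0.019], [0.812, 0.023, 0.584], [0.584, -0.006, -0.812]]
ft_force: [0.3, -0.5, 0.6]
width: 0.547
gripper_force: 0.0
```

```bash
python3 - <<'E'
from h import *
go([569.4,-333.5,12],Rt(91.3,36),1)
im,d=grab('side'); cv2.imwrite('pics/s6.png',cv2.resize(im[170:270,320:470],None,fx=4,fy=4)[:,:,::-1])
E
```

```text
tot [  0.6  -2.  -47. ] [ 0.04 -0.05 -0.  ] per 1 [ 0.0006 -0.002  -0.047 ] [ 0.035 -0.046 -0.003] q [-0.83  0.94  1.05  0.39  1.65 -0.92]
```

View pics/s6.png

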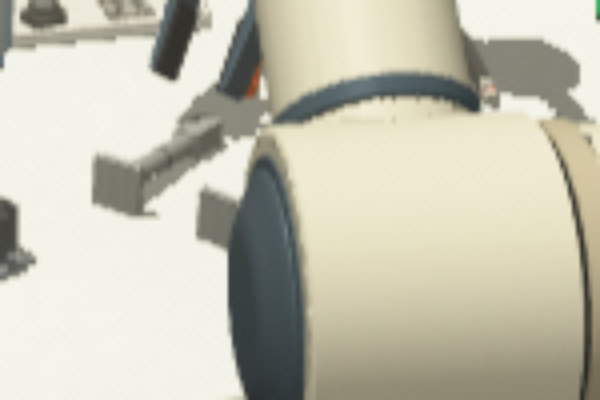

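The fingers straddle the head of post a. Descend and grip.

Emit:
send_rows --pt "0.0006 -0.002 -0.015 0 -0.04 0 115" --pt "0 0 -0.015 0 0 0 115" --pt "0 0 -0.012 0 0 0 115" --pt "0 0 -0.005 0 0 0 115" --pt "0 0 0 0 0 0 115" --pt "0 0 0 0 0 0 230" --pt "0 0 0 0 0 0 230" --pt "0 0 0 0 0 0 230"

```text
t: 23.75
eef_pos: [569.4, -333.6, 11.7]
tcp_rot: [[-0.018, 1.0, -0.014], [0.812, 0.023, 0.584], [0.584, -0.001, -0.812]]
ft_force: [1.9, -0.7, 1.1]
width: 0.252
gripper_force: 0.9
```

```bash
cat > tip.py <<'E'
# rigid rotation of the TCP about the foot edge; rows for tipping
import sys; from h import *
ex,ey,ang,tot=map(float,sys.argv[1:5]); n=int(sys.argv[5])
s=ctrl.sense(); a=np.radians(ang); y=np.array([np.sin(a),-np.cos(a),0])
E=np.array([ex,ey,0.]); p=np.array(s['eef_pos'])-E; print(p.round(1),np.round(s['tcp_rot'],3).tolist(),'q',np.round(s['qpos'],2),np.round(s['ft_force'],1),s['width']*91,s['gripper_force'])
print('rot/row',(-tot/n/8*y).round(3)); prev=p
for i in range(1,n+1):
    q=Ro.from_rotvec(-np.radians(tot*i/n)*y).apply(p); print(((q-prev)/1000).round(4).tolist()); prev=q
E
python3 tip.py 567 -223.5 91.3 94 24
```

```text
[   2.4 -110.1   11.7] [[-0.018, 1.0, -0.014], [0.812, 0.023, 0.584], [0.584, -0.001, -0.812]] q [-0.83  1.    1.06  0.39  1.58 -0.95] [ 1.9 -0.7  1.1] 22.976437371526586 0.931930672377348
rot/row [-0.489 -0.011 -0.   ]
[-0.0, 0.0011, 0.0075]
[-0.0, 0.0016, 0.0074]
[-0.0, 0.0021, 0.0073]
[-0.0001, 0.0026, 0.0071]
[-0.0001, 0.003, 0.0069]
[-0.0001, 0.0035, 0.0067]
[-0.0001, 0.004, 0.0065]
[-0.0001, 0.0044, 0.0062]
[-0.0001, 0.0048, 0.0059]
[-0.0001, 0.0052, 0.0055]
[-0.0001, 0.0056, 0.0051]
[-0.0001, 0.0059, 0.0048]
[-0.0001, 0.0062, 0.0043]
[-0.0001, 0.0065, 0.0039]
[-0.0002, 0.0067, 0.0035]
[-0.0002, 0.007, 0.003]
[-0.0002, 0.0071, 0.0025]
[-0.0002, 0.0073, 0.002]
[-0.0002, 0.0074, 0.0015]
[-0.0002, 0.0075, 0.001]
[-0.0002, 0.0076, 0.0005]
[-0.0002, 0.0076, -0.0]
[-0.0002, 0.0075, -0.0006]
[-0.0002, 0.0075, -0.0011]
```

Emit:
send_rows --pt "0 0 0 0 0 0 230" --pt "0 0 0 0 0 0 230" --pt "0 0.0011 0.0075 -0.489 -0.011 0 230" --pt "0 0.0016 0.0074 -0.489 -0.011 0 230" --pt "0 0.0021 0.0073 -0.489 -0.011 0 230" --pt "0 0.0026 0.0071 -0.489 -0.011 0 230" --pt "0 0 0 0 0 0 230" --pt "0 0 0 0 0 0 230"

```text
t: 24.75
eef_pos: [569.1, -326.2, 40.2]
tcp_rot: [[-0.02, 1.0, -0.01], [0.938, 0.022, 0.345], [0.345, -0.002, -0.939]]
ft_force: [-0.4, 0.4, -3.9]
width: 0.24
gripper_force: 30.0
```

```bash
python3 tip.py 567 -223.5 91.3 78.4 20|head -3; python3 - <<'E'
from h import *
im,d=grab('side'); cv2.imwrite('pics/s7.png',cv2.resize(im[150:270,300:450],None,fx=4,fy=4)[:,:,::-1])
E
```

```text
[   2.1 -102.7   40.2] [[-0.02, 1.0, -0.01], [0.938, 0.022, 0.345], [0.345, -0.002, -0.939]] q [-0.75  0.83  1.23  0.26  1.34 -0.86] [-0.4  0.4 -3.9] 21.818881547533014 29.988242089748383
rot/row [-0.49  -0.011 -0.   ]
[-0.0001, 0.003, 0.0069]
```

View pics/s7.png

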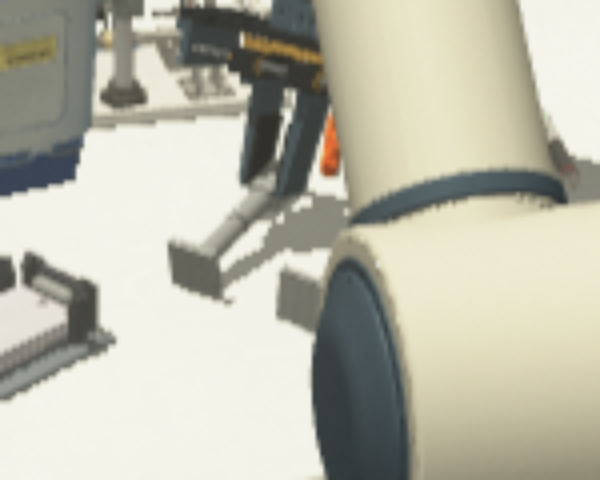

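Post a is pivoting up on its foot edge. Continue with a slight downward bias.

Emit:
send_rows --pt "0 0.003 0.0064 -0.489 -0.011 0 230" --pt "0 0.0035 0.0063 -0.489 -0.011 0 230" --pt "0 0.004 0.0062 -0.489 -0.011 0 230" --pt "0 0.0044 0.006 -0.489 -0.011 0 230" --pt "0 0.0048 0.0059 -0.489 -0.011 0 230" --pt "0 0.0052 0.0055 -0.489 -0.011 0 230" --pt "0 0 0 0 0 0 230" --pt "0 0 0 0 0 0 230"

```text
t: 25.8
eef_pos: [569.1, -301.4, 76.4]
tcp_rot: [[-0.021, 1.0, -0.001], [0.998, 0.021, -0.056], [-0.056, -0.002, -0.998]]
ft_force: [0.9, 2.0, -0.6]
width: 0.239
gripper_force: 30.0
```

Emit:
send_rows --pt "0 0.0056 0.0051 -0.489 -0.011 0 230" --pt "0 0.0059 0.0048 -0.489 -0.011 0 230" --pt "0 0.0062 0.0043 -0.489 -0.011 0 230" --pt "0 0.0065 0.0039 -0.489 -0.011 0 230" --pt "0 0.0067 0.0035 -0.489 -0.011 0 230" --pt "0 0.007 0.003 -0.489 -0.011 0 230" --pt "0 0 0 0 0 0 230" --pt "0 0 0 0 0 0 230"

```text
t: 26.8
eef_pos: [569.4, -263.9, 101.4]
tcp_rot: [[-0.019, 1.0, 0.008], [0.892, 0.02, -0.451], [-0.451, -0.001, -0.893]]
ft_force: [0.3, 1.4, 2.6]
width: 0.24
gripper_force: 30.0
```

Emit:
send_rows --pt "0 0.0071 0.0026 -0.489 -0.011 0 230" --pt "0 0.0073 0.0022 -0.489 -0.011 0 230" --pt "0 0.0074 0.0017 -0.489 -0.011 0 230" --pt "0 0.0075 0.0012 -0.489 -0.011 0 230" --pt "0 0.0076 0.0006 -0.489 -0.011 0 230" --pt "0 0.0076 0 -0.489 -0.011 0 230" --pt "0 0 0 0 0 0 230" --pt "0 0 0 0 0 0 230"

```text
t: 27.8
eef_pos: [569.3, -219.6, 109.9]
tcp_rot: [[-0.013, 1.0, 0.014], [0.638, 0.02, -0.77], [-0.77, -0.001, -0.638]]
ft_force: [1.6, -0.8, 4.4]
width: 0.24
gripper_force: 30.0
```

```bash
cat > up.py <<'E'
import sys; from h import *
s=ctrl.sense(); print(np.round(s['eef_pos'],1),np.round(s['tcp_rot'],3).tolist(),'q',np.round(s['qpos'],2),np.round(s['ft_force'],1),np.round(s['moment'],2),s['width']*91)
im,d=grab('side'); u0,u1,v0,v1=map(int,sys.argv[2:6])
c=im[v0:v1,u0:u1]; cv2.imwrite('pics/'+sys.argv[1],cv2.resize(c,None,fx=5,fy=5,interpolation=cv2.INTER_CUBIC)[:,:,::-1])
E
python3 up.py s8.png 320 420 130 240
```

```text
[ 569.3 -219.6  109.9] [[-0.013, 1.0, 0.014], [0.638, 0.02, -0.77], [-0.77, -0.001, -0.638]] q [-0.01  0.73  1.69 -1.09  1.05  0.71] [ 1.6 -0.8  4.4] [-0.35 -0.25  0.12] 21.839379759673214
```

View pics/s8.png

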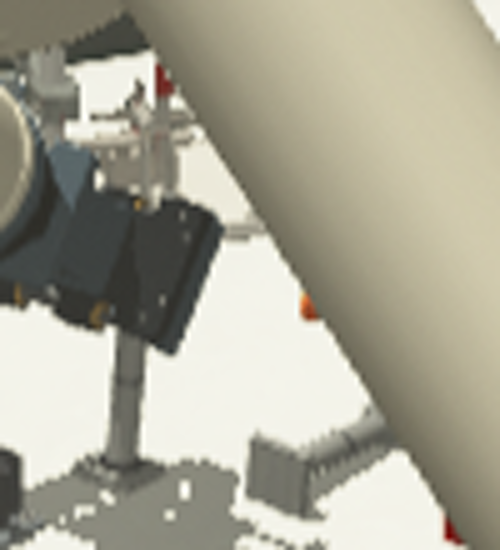

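Emit:
send_rows --pt "0 0.0038 0 -0.245 -0.005 0 230" --pt "0 0.0038 -0.0002 -0.245 -0.005 0 230" --pt "0 0.0038 -0.0003 -0.245 -0.005 0 230" --pt "0 0 0 0 0 0 230" --pt "0 0 0 0 0 0 230" --pt "0 0 0 0 0 0 230" --pt "0 0 0 0 0 0 230" --pt "0 0 0 0 0 0 230"

```text
t: 28.85
eef_pos: [569.2, -207.4, 109.3]
tcp_rot: [[-0.012, 1.0, 0.017], [0.556, 0.021, -0.831], [-0.831, -0.0, -0.557]]
ft_force: [-0.6, -1.0, -2.7]
width: 0.237
gripper_force: 30.0
```

```bash
python3 up.py s9.png 320 420 130 240
```

```text
[ 569.2 -207.4  109.3] [[-0.012, 1.0, 0.017], [0.556, 0.021, -0.831], [-0.831, -0.0, -0.557]] q [ 0.05  0.78  1.69 -1.16  1.13  0.82] [-0.6 -1.  -2.7] [ 0.88 -0.06 -0.02] 21.59942196057256
```

Emit:
send_rows --pt "0 0.0018 -0.0005 -0.12 -0.003 0 230" --pt "0 0.0018 -0.0005 -0.12 -0.003 0 230" --pt "0 0 -0.0005 0 0 0 230" --pt "0 0 0 0 0 0 230" --pt "0 0 0 0 0 0 230" --pt "0 0 0 0 0 0 230" --pt "0 0 0 0 0 0 230" --pt "0 0 0 0 0 0 230"

```text
t: 29.9
eef_pos: [569.4, -203.7, 108.7]
tcp_rot: [[-0.011, 1.0, 0.018], [0.526, 0.021, -0.85], [-0.85, -0.0, -0.526]]
ft_force: [-0.7, 2.7, 8.2]
width: 0.239
gripper_force: 30.0
```

```bash
cat > shaft.py <<'E'
import sys; from h import *
x0,y0,z0,z1=map(float,sys.argv[1:5]); s=ctrl.sense(); print(np.round(s['eef_pos'],1),np.round(s['tcp_rot'],3).tolist(),'q',np.round(s['qpos'],2),np.round(s['ft_force'],1),np.round(s['moment'],2),s['width']*91)
im,d=grab('side'); w=cloud('side',d)
m=(np.hypot(w[...,0]-x0,w[...,1]-y0)<22)&(w[...,2]>z0)&(w[...,2]<z1); P=w[m]; print(len(P),P.mean(0))
for i,n in((0,'x'),(1,'y')): print(n,'lean deg',np.degrees(np.arctan(np.polyfit(P[:,2],P[:,i],1)[0])).round(2))
vs,us=np.nonzero(m); k=np.unique(vs); K,R,t=cam('side')
mid=np.array([[us[vs==v].min()/2+us[vs==v].max()/2,v] for v in k]); f=np.polyfit(mid[:,1],mid[:,0],1)
# expected image slope for vertical line there
def pr(X): c=R@X+t; return (K@c)[:2]/c[2]
a,b=pr(np.array([x0,y0,z0])),pr(np.array([x0,y0,z1])); print('img slope',f[0],'vertical',(b[0]-a[0])/(b[1]-a[1]))
E
python3 shaft.py 569 -203 20 75
```

```text
[ 569.4 -203.7  108.7] [[-0.011, 1.0, 0.018], [0.526, 0.021, -0.85], [-0.85, -0.0, -0.526]] q [ 0.06  0.8   1.69 -1.18  1.16  0.85] [-0.7  2.7  8.2] [-0.42  0.11 -0.26] 21.75577373506424
85 [ 561.9774948  -196.5174424    43.76650366]
x lean deg 1.36
y lean deg 0.71
img slope 0.05220588235294409 vertical -0.004196835820223095
```

Emit:
send_rows --pt "0 0 0.015 0 0 0 230" --pt "0 0 0.025 0 0 0 230" --pt "0.01 0.01 0.022 0 0 -0.2 230" --pt "0.015 0.03 0 0 0 -0.3 230" --pt "0.015 0.03 0 0 0 -0.3 230" --pt "0.011 0.025 0 0 0 -0.3 230" --pt "0.0057 0.0148 0 0 0 -0.12 230" --pt "0 0 0 0 0 0 230"

```text
t: 30.95
eef_pos: [626.5, -92.9, 170.0]
tcp_rot: [[0.078, 0.989, -0.125], [0.523, -0.148, -0.84], [-0.849, -0.0, -0.528]]
ft_force: [-0.2, 0.1, -3.1]
width: 0.24
gripper_force: 30.0
```

```bash
python3 - <<'E'
from h import *
go([626.1,-93.9,140],Rt(81.5,-58),1); s=ctrl.sense(); print(s['tcp_rot'],s['ft_force'])
E
python3 shaft.py 626 -94 85 135; python3 up.py s10.png 270 370 110 260
```

```text
tot [ -0.4  -1.  -30. ] [ 0.01 -0.   -0.  ] per 1 [-0.0004 -0.001  -0.03  ] [ 0.013 -0.003 -0.001] q [ 0.21  0.82  1.32 -0.92  1.54  0.66]
[[ 7.79214571e-02  9.89039423e-01 -1.25416375e-01]
 [ 5.22589664e-01 -1.47651646e-01 -8.39701753e-01]
 [-8.49016071e-01 -1.10517239e-04 -5.28367011e-01]] [-0.16558604  0.11939719 -3.07866854]
[626.5 -92.9 170. ] [[0.078, 0.989, -0.125], [0.523, -0.148, -0.84], [-0.849, -0.0, -0.528]] q [ 0.21  0.82  1.32 -0.92  1.54  0.66] [-0.2  0.1 -3.1] [ 1.07 -0.25  0.01] 21.88393452811146
97 [619.43653189 -85.68876018 109.29054812]
x lean deg -2.45
y lean deg -0.97
img slope -0.08255933952528523 vertical 0.03523030896486255
[625.9 -93.7 170.1] [[0.078, 0.989, -0.126], [0.522, -0.148, -0.84], [-0.849, -0.001, -0.528]] q [ 0.21  0.82  1.32 -0.92  1.54  0.66] [-0.4 -0.2 -3.5] [ 1.03 -0.31  0.  ] 21.598205886049335
```

View pics/s10.png

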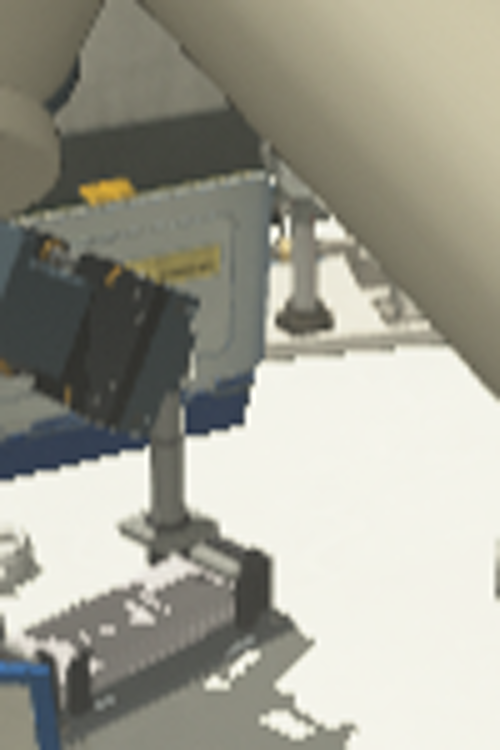

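Post a hangs vertical above the nest, with its foot near crop (170,530). Lowering it onto the plate.

Emit:
send_rows --pt "0 0 -0.012 0 0 0 230" --pt "0 0 -0.012 0 0 0 230" --pt "0 0 -0.008 0 0 0 230" --pt "0 0 -0.003 0 0 0 230" --pt "0 0 -0.001 0 0 0 230" --pt "0 0 0 0 0 0 230" --pt "0 0 0 0 0 0 230" --pt "0 0 0 0 0 0 230"

```text
t: 32.05
eef_pos: [626.0, -94.0, 134.1]
tcp_rot: [[0.078, 0.989, -0.126], [0.522, -0.149, -0.84], [-0.849, -0.0, -0.528]]
ft_force: [0.4, -0.5, -3.5]
width: 0.24
gripper_force: 30.0
```

Emit:
send_rows --pt "0 0 -0.0005 0 0 0 230" --pt "0 0 -0.0005 0 0 0 230" --pt "0 0 -0.0005 0 0 0 230" --pt "0 0 0 0 0 0 230" --pt "0 0 0 0 0 0 230" --pt "0 0 0 0 0 0 230" --pt "0 0 0 0 0 0 230" --pt "0 0 0 0 0 0 230"

```text
t: 33.05
eef_pos: [626.0, -94.0, 132.7]
tcp_rot: [[0.078, 0.989, -0.126], [0.522, -0.149, -0.84], [-0.849, -0.0, -0.528]]
ft_force: [-1.0, 2.6, 5.3]
width: 0.239
gripper_force: 30.0
```

Emit:
send_rows --pt "0 0 0 0 0 0 170" --pt "0 0 0 0 0 0 140" --pt "0 0 0 0 0 0 115" --pt "0 0 0 0 0 0 115" --pt "0.003 0.017 0.011 0 0 0 115" --pt "0.005 0.034 0.021 0 0 0 115" --pt "0 0.02 0.03 0 0 0 115" --pt "0 0 0.04 0 0 0 115"

```text
t: 34.05
eef_pos: [634.1, -20.4, 235.3]
tcp_rot: [[0.076, 0.989, -0.125], [0.523, -0.147, -0.84], [-0.849, -0.001, -0.528]]
ft_force: [-0.0, -1.1, -0.3]
width: 0.547
gripper_force: 0.0
```

```bash
python3 shaft.py 626 -94 45 150; python3 tray.py; python3 - <<'E'
from h import *
im,d=grab('top'); w=cloud('top',d)
m=(w[...,2]>100)&(w[...,2]<175)&(np.hypot(w[...,0]-626,w[...,1]+94)<30); print('head',m.sum(),w[m].mean(0) if m.any() else '')
R=Rt(84,36); go([464.8,-333,60],R,10)
E
```

```text
[634.1 -20.4 235.3] [[0.076, 0.989, -0.125], [0.523, -0.147, -0.84], [-0.849, -0.001, -0.528]] q [ 0.3   0.78  1.19 -0.88  1.71  0.58] [-0.  -1.1 -0.3] [ 0.47 -0.15 -0.04] 49.73394544647849
269 [619.09997541 -86.32739055 104.23873362]
x lean deg 0.33
y lean deg 0.3
img slope 0.041251778093883085 vertical 0.03523030896486052
tray (((356.3818359375, -312.57232666015625), (82.30540466308594, 118.33378601074219), 14.125179290771484), np.int32(1544))
[635.4 -21.2 239.1] 0.5511217487525141 [ 0.3   0.78  1.18 -0.88  1.71  0.58]
head 138 [623.25333668 -88.38765351 149.01521685]
tot [-170.  -311.4 -177. ] [11.66 -1.46  0.26] per 10 [-0.017  -0.0311 -0.0177] [ 1.166 -0.146  0.026] q [ 0.3   0.78  1.19 -0.88  1.71  0.58]
```

Emit:
send_rows --pt "-0.04 -0.005 0 1.2 -0.15 0 115" --pt "-0.04 -0.02 0 1.2 -0.15 0 115" --pt "-0.03 -0.04 0 1.2 -0.15 0 115" --pt "-0.02 -0.045 0 1.2 -0.15 0 115" --pt "-0.015 -0.05 -0.01 1.2 -0.15 0.05 115" --pt "-0.01 -0.05 -0.03 1.2 -0.15 0.05 115" --pt "-0.01 -0.05 -0.03 1.2 -0.15 0.05 115" --pt "-0.005 -0.045 -0.03 1.2 -0.15 0.05 115"

```text
t: 35.2
eef_pos: [472.1, -297.8, 143.6]
tcp_rot: [[0.105, 0.994, -0.007], [0.966, -0.1, 0.239], [0.237, -0.031, -0.971]]
ft_force: [2.5, -0.1, 0.1]
width: 0.551
gripper_force: 0.0
```

```bash
python3 - <<'E'
from h import *
go([466.1,-329.4,70],Rt(84,45),3)
E
```

```text
tot [ -6.  -31.6 -73.6] [ 3.87 -0.62 -0.09] per 3 [-0.002  -0.0105 -0.0245] [ 1.289 -0.206 -0.031] q [-0.78  0.56  1.48  0.17  1.29 -0.74]
```

Emit:
send_rows --pt "-0.0015 -0.008 -0.018 1.0 -0.155 -0.03 115" --pt "-0.0015 -0.008 -0.018 1.0 -0.155 -0.02 115" --pt "-0.0015 -0.008 -0.018 1.0 -0.155 -0.02 115" --pt "-0.0015 -0.0076 -0.0196 0.87 -0.155 -0.02 115" --pt "0 0 0 0 0 0 115" --pt "0 0 0 0 0 0 115" --pt "0 0 0 0 0 0 115" --pt "0 0 0 0 0 0 115"

```text
t: 36.2
eef_pos: [466.2, -328.0, 70.9]
tcp_rot: [[0.074, 0.995, 0.07], [0.708, -0.101, 0.699], [0.703, -0.002, -0.711]]
ft_force: [0.2, -0.6, -0.5]
width: 0.544
gripper_force: 0.0
```

```bash
python3 - <<'E'
from h import *
go([466.1,-329.4,13],Rt(84,45),4)
im,d=grab('top'); w=cloud('top',d); Z=np.nan_to_num(w[...,2],nan=-9)
m=np.zeros(Z.shape,bool); m[225:270,395:420]=1; P=w[m&(Z>30)&(Z<50)]; print('foot b',len(P),P.mean(0).round(1))
E
```

```text
tot [ -0.1  -1.4 -57.9] [ 0.04 -0.02 -0.02] per 4 [-0.     -0.0004 -0.0145] [ 0.01  -0.005 -0.006] q [-1.    0.89  1.26  0.45  1.64 -1.02]
foot b 66 [ 477.4 -227.5   37.9]
```

Emit:
send_rows --pt "0 -0.0014 -0.02 0.04 -0.02 -0.02 115" --pt "0 0 -0.02 0 0 0 115" --pt "0 0 -0.012 0 0 0 115" --pt "0 0 -0.006 0 0 0 115" --pt "0 0 0 0 0 0 115" --pt "0 0 0 0 0 0 230" --pt "0 0 0 0 0 0 230" --pt "0 0 0 0 0 0 230"

```text
t: 37.25
eef_pos: [465.8, -329.9, 11.9]
tcp_rot: [[0.075, 0.994, 0.074], [0.702, -0.105, 0.704], [0.708, -0.001, -0.706]]
ft_force: [1.8, -0.9, 4.1]
width: 0.254
gripper_force: 2.6
```

Emit:
send_rows --pt "0 0 0 0 0 0 230" --pt "0 0 0 0 0 0 230" --pt "0 0 0 0 0 0 230" --pt "0 0 0 0 0 0 230" --pt "0 0 0 0 0 0 230" --pt "0 0 0 0 0 0 230" --pt "0 0 0 0 0 0 230" --pt "0 0 0 0 0 0 230"

```text
t: 38.25
eef_pos: [465.8, -329.9, 11.9]
tcp_rot: [[0.075, 0.994, 0.074], [0.702, -0.105, 0.704], [0.708, -0.001, -0.706]]
ft_force: [0.6, -0.9, 5.3]
width: 0.24
gripper_force: 31.2
```

```bash
python3 tip.py 477.3 -223 84 94 24
```

```text
[ -11.5 -106.9   11.9] [[0.075, 0.994, 0.074], [0.702, -0.105, 0.704], [0.708, -0.001, -0.706]] q [-1.    0.98  1.26  0.46  1.57 -1.06] [ 0.6 -0.9  5.3] 21.806811552059944 31.23588278191164
rot/row [-0.487  0.051 -0.   ]
[0.0001, 0.0011, 0.0073]
[0.0002, 0.0016, 0.0072]
[0.0002, 0.002, 0.0071]
[0.0003, 0.0025, 0.0069]
[0.0003, 0.003, 0.0068]
[0.0004, 0.0034, 0.0065]
[0.0004, 0.0039, 0.0063]
[0.0005, 0.0043, 0.006]
[0.0005, 0.0047, 0.0057]
[0.0005, 0.0051, 0.0054]
[0.0006, 0.0054, 0.005]
[0.0006, 0.0057, 0.0046]
[0.0006, 0.006, 0.0042]
[0.0007, 0.0063, 0.0038]
[0.0007, 0.0066, 0.0033]
[0.0007, 0.0068, 0.0029]
[0.0007, 0.0069, 0.0024]
[0.0007, 0.0071, 0.0019]
[0.0008, 0.0072, 0.0014]
[0.0008, 0.0073, 0.0009]
[0.0008, 0.0073, 0.0004]
[0.0008, 0.0073, -0.0001]
[0.0008, 0.0073, -0.0006]
[0.0008, 0.0073, -0.0011]
```

Emit:
send_rows --pt "0.0001 0.0011 0.0073 -0.487 0.051 0 230" --pt "0.0002 0.0016 0.0071 -0.487 0.051 0 230" --pt "0.0002 0.002 0.0069 -0.487 0.051 0 230" --pt "0.0003 0.0025 0.0067 -0.487 0.051 0 230" --pt "0.0003 0.003 0.0066 -0.487 0.051 0 230" --pt "0.0004 0.0034 0.0063 -0.487 0.051 0 230" --pt "0 0 0 0 0 0 230" --pt "0 0 0 0 0 0 230"

```text
t: 39.25
eef_pos: [467.0, -316.3, 52.2]
tcp_rot: [[0.099, 0.994, 0.038], [0.924, -0.106, 0.367], [0.369, -0.001, -0.929]]
ft_force: [0.3, 0.1, -1.8]
width: 0.239
gripper_force: 30.0
```

Emit:
send_rows --pt "0.0004 0.0039 0.0062 -0.487 0.051 0 230" --pt "0.0005 0.0043 0.0059 -0.487 0.051 0 230" --pt "0.0005 0.0047 0.0057 -0.487 0.051 0 230" --pt "0.0005 0.0051 0.0054 -0.487 0.051 0 230" --pt "0.0006 0.0054 0.005 -0.487 0.051 0 230" --pt "0.0006 0.0057 0.0046 -0.487 0.051 0 230" --pt "0 0 0 0 0 0 230" --pt "0 0 0 0 0 0 230"

```text
t: 40.25
eef_pos: [470.1, -287.5, 84.9]
tcp_rot: [[0.106, 0.994, -0.004], [0.994, -0.106, -0.031], [-0.031, -0.001, -1.0]]
ft_force: [-0.6, 1.1, -1.7]
width: 0.238
gripper_force: 30.0
```

Force shows part of the weight still on the bench, so the foot is down. Continue.

Emit:
send_rows --pt "0.0006 0.006 0.0041 -0.487 0.051 0 230" --pt "0.0007 0.0063 0.0037 -0.487 0.051 0 230" --pt "0.0007 0.0066 0.0033 -0.487 0.051 0 230" --pt "0.0007 0.0068 0.0029 -0.487 0.051 0 230" --pt "0.0007 0.0069 0.0024 -0.487 0.051 0 230" --pt "0.0007 0.0071 0.0019 -0.487 0.051 0 230" --pt "0 0 0 0 0 0 230" --pt "0 0 0 0 0 0 230"

```text
t: 41.25
eef_pos: [474.9, -248.5, 103.8]
tcp_rot: [[0.096, 0.994, -0.045], [0.898, -0.107, -0.427], [-0.429, 0.001, -0.903]]
ft_force: [1.1, -2.4, 4.7]
width: 0.24
gripper_force: 30.0
```

Emit:
send_rows --pt "0.0008 0.0072 0.0014 -0.487 0.051 0 230" --pt "0.0008 0.0073 0.0009 -0.487 0.051 0 230" --pt "0.0008 0.0073 0.0004 -0.487 0.051 0 230" --pt "0.0008 0.0073 -0.0001 -0.487 0.051 0 230" --pt "0.0008 0.0073 -0.0006 -0.487 0.051 0 230" --pt "0 0 0 0 0 0 230" --pt "0 0 0 0 0 0 230" --pt "0 0 0 0 0 0 230"

```text
t: 42.25
eef_pos: [478.7, -212.3, 106.4]
tcp_rot: [[0.076, 0.994, -0.076], [0.702, -0.107, -0.704], [-0.708, 0.001, -0.706]]
ft_force: [0.5, 1.0, 13.9]
width: 0.236
gripper_force: 30.0
```

```bash
python3 shaft.py 479 -204 20 75
```

```text
[ 478.7 -212.3  106.4] [[0.076, 0.994, -0.076], [0.702, -0.107, -0.704], [-0.708, 0.001, -0.706]] q [-0.05  0.65  1.83 -0.99  1.01  0.77] [ 0.5  1.  13.9] [-1.47  0.    0.07] 21.462755899708217
116 [ 473.12145845 -201.81942234   47.53679928]
x lean deg 0.13
y lean deg -3.95
img slope -0.02755675596759082 vertical -0.030930680798446183
```

Emit:
send_rows --pt "0.0004 0.0036 0 -0.243 0.025 0 230" --pt "0.0004 0.0037 0 -0.243 0.025 0 230" --pt "0 0 0 0 0 0 230" --pt "0 0 0 0 0 0 230" --pt "0 0 0 0 0 0 230" --pt "0 0 0 0 0 0 230" --pt "0 0 0 0 0 0 230" --pt "0 0 0 0 0 0 230"

```text
t: 43.3
eef_pos: [478.9, -203.6, 105.6]
tcp_rot: [[0.07, 0.994, -0.079], [0.654, -0.106, -0.749], [-0.753, 0.001, -0.657]]
ft_force: [-0.2, -1.6, -0.4]
width: 0.237
gripper_force: 30.0
```

```bash
python3 shaft.py 479 -204 20 75
```

```text
[ 478.9 -203.6  105.6] [[0.07, 0.994, -0.079], [0.654, -0.106, -0.749], [-0.753, 0.001, -0.657]] q [ 0.    0.69  1.83 -1.03  1.06  0.85] [-0.2 -1.6 -0.4] [ 0.37 -0.04 -0.05] 21.556494493786072
114 [ 473.16849465 -197.39485967   47.86161629]
x lean deg 0.15
y lean deg 1.07
img slope 0.024561403508778487 vertical -0.030930680798446183
```

Emit:
send_rows --pt "0 0 0.015 0 0 0 230" --pt "0 0.01 0.03 0 0 0 230" --pt "0.01 0.03 0.02 0 0 0 230" --pt "0.01 0.035 0 0 0 -0.1 230" --pt "0.015 0.035 0 0 0 -0.1 230" --pt "0.02 0.035 0 0 0 -0.11 230" --pt "0.025 0.03 0 0 0 0 230" --pt "0.03 0.0177 0 0 0 0 230"

```text
t: 44.35
eef_pos: [589.7, -9.0, 171.5]
tcp_rot: [[0.097, 0.989, -0.11], [0.651, -0.147, -0.745], [-0.753, 0.001, -0.658]]
ft_force: [0.7, -0.4, -2.3]
width: 0.241
gripper_force: 30.0
```

Emit:
send_rows --pt "0.03 0 0 0 0 0 230" --pt "0.015 0 0 0 0 0 230" --pt "0.0046 0 0 0 0 0 230" --pt "0 0 0 0 0 0 230" --pt "0 0 0 0 0 0 230" --pt "0 0 0 0 0 0 230" --pt "0 0 0 0 0 0 230" --pt "0 0 0 0 0 0 230"

```text
t: 45.35
eef_pos: [638.7, -10.9, 170.8]
tcp_rot: [[0.098, 0.989, -0.111], [0.65, -0.148, -0.745], [-0.754, 0.001, -0.657]]
ft_force: [-0.3, 0.3, -3.7]
width: 0.238
gripper_force: 30.0
```

```bash
python3 - <<'E'
from h import *
go([638.5,-10.9,132],Rt(81.5,-49),1)
E
python3 shaft.py 638.5 -11 85 135; python3 tray.py
```

```text
tot [ -0.2  -0.  -38.8] [-0.01  0.01  0.  ] per 1 [-0.0002 -0.     -0.0388] [-0.01   0.011  0.003] q [ 0.27  0.79  1.23 -0.76  1.56  0.61]
[638.7 -10.9 170.8] [[0.098, 0.989, -0.111], [0.65, -0.148, -0.745], [-0.754, 0.001, -0.657]] q [ 0.27  0.79  1.23 -0.76  1.56  0.61] [-0.3  0.3 -3.7] [ 0.81 -0.24  0.01] 21.640930103209435
114 [631.7336083   -4.87165313 109.7483287 ]
x lean deg 0.53
y lean deg 1.45
img slope 0.14912280701754563 vertical 0.058737039021924606
tray (((356.3436584472656, -312.41851806640625), (82.31745910644531, 118.03981018066406), 13.77365493774414), np.int32(1529))
[638.7 -10.9 170.7] 0.23835091690122995 [ 0.27  0.79  1.23 -0.76  1.56  0.61]
```

Emit:
send_rows --pt "0 0 -0.012 0.1 0 0 230" --pt "0 0 -0.014 0 0 0 230" --pt "0 0 -0.008 0 0 0 230" --pt "0 0 -0.003 0 0 0 230" --pt "0 0 -0.0015 0 0 0 230" --pt "0 0 0 0 0 0 230" --pt "0 0 0 0 0 0 230" --pt "0 0 0 0 0 0 230"

```text
t: 46.45
eef_pos: [638.8, -10.9, 132.5]
tcp_rot: [[0.099, 0.989, -0.111], [0.66, -0.148, -0.736], [-0.744, -0.0, -0.668]]
ft_force: [0.3, 0.1, -2.7]
width: 0.241
gripper_force: 30.0
```

Emit:
send_rows --pt "0 0 -0.0007 0 0 0 230" --pt "0 0 -0.0007 0 0 0 230" --pt "0 0 -0.0007 0 0 0 230" --pt "0 0 0 0 0 0 230" --pt "0 0 0 0 0 0 230" --pt "0 0 0 0 0 0 230" --pt "0 0 0 0 0 0 230" --pt "0 0 0 0 0 0 230"

```text
t: 47.45
eef_pos: [638.7, -10.9, 130.2]
tcp_rot: [[0.098, 0.989, -0.111], [0.66, -0.148, -0.736], [-0.745, -0.001, -0.668]]
ft_force: [-0.8, 0.3, -3.2]
width: 0.239
gripper_force: 30.0
```

Emit:
send_rows --pt "0 0 -0.0005 0 0 0 230" --pt "0 0 -0.0005 0 0 0 230" --pt "0 0 -0.0003 0 0 0 230" --pt "0 0 0 0 0 0 230" --pt "0 0 0 0 0 0 230" --pt "0 0 0 0 0 0 230" --pt "0 0 0 0 0 0 230" --pt "0 0 0 0 0 0 230"

```text
t: 48.45
eef_pos: [638.9, -10.9, 129.8]
tcp_rot: [[0.099, 0.989, -0.11], [0.66, -0.148, -0.737], [-0.745, 0.0, -0.667]]
ft_force: [-1.5, 3.9, 8.5]
width: 0.236
gripper_force: 30.0
```

Firm contact at the expected height. Release and back off along the tool axis.

Emit:
send_rows --pt "0 0 0 0 0 0 170" --pt "0 0 0 0 0 0 140" --pt "0 0 0 0 0 0 115" --pt "0 0 0 0 0 0 115" --pt "0.002 0.015 0.014 0 0 0 115" --pt "0.004 0.029 0.027 0 0 0 115" --pt "0 0.01 0.04 0 0 0 115" --pt "0 0 0.05 0 0 0 115"

```text
t: 49.45
eef_pos: [644.4, 43.9, 260.3]
tcp_rot: [[0.096, 0.989, -0.111], [0.66, -0.147, -0.737], [-0.745, -0.002, -0.667]]
ft_force: [0.9, 0.7, -0.3]
width: 0.549
gripper_force: 0.0
```

Emit:
send_rows --pt "-0.03 0 0.01 0.8 0 0 115" --pt "-0.04 0 0 0.8 0 0 115" --pt "-0.05 0 0 0.8 0 0 115" --pt "-0.05 0 0 0.8 0 0 115" --pt "-0.05 0 0 0.8 0 0 115" --pt "-0.04 0 0 0.8 0 0 115" --pt "-0.02 0 0 0 0 0 115" --pt "0 0 0 0 0 0 115"

```text
t: 50.45
eef_pos: [363.8, 42.8, 270.2]
tcp_rot: [[0.099, 0.989, -0.11], [0.98, -0.116, -0.162], [-0.173, -0.092, -0.981]]
ft_force: [0.2, -0.2, -0.6]
width: 0.55
gripper_force: 0.0
```

```bash
python3 shaft.py 626 -94 45 150; python3 shaft.py 638.5 -11 45 150; python3 tray.py; python3 - <<'E'
from h import *
im,d=grab('top'); im2,d2=grab('side')
a=cv2.resize(im[135:215,285:385],(400,320),interpolation=cv2.INTER_CUBIC); b=cv2.resize(im2[170:260,260:360],(400,360),interpolation=cv2.INTER_CUBIC); c=cv2.resize(im[180:320,385:500],(345,420))
o=np.zeros((600,800,3),np.uint8); o[:320,:400]=a; o[:360,400:]=b; o[320:600,:230]=cv2.resize(c,(230,280)); cv2.imwrite('pics/fin.png',o[:,:,::-1])
E
```

```text
[363.8  42.8 270.2] [[0.099, 0.989, -0.11], [0.98, -0.116, -0.162], [-0.173, -0.092, -0.981]] q [ 0.1   0.14  1.75 -0.15  1.38  0.25] [ 0.2 -0.2 -0.6] [ 0.04 -0.16  0.  ] 50.08299436025588
268 [619.1493052  -86.44694685 104.1383582 ]
x lean deg -0.19
y lean deg 1.04
img slope 0.04047619047619085 vertical 0.03523030896486052
[364.9  43.  270.2] [[0.099, 0.989, -0.11], [0.98, -0.116, -0.162], [-0.173, -0.092, -0.981]] q [ 0.1   0.14  1.75 -0.15  1.38  0.25] [ 0.8 -0.9 -0.5] [ 0.08 -0.16 -0.03] 49.905098837926566
276 [631.65420504  -3.00540143 104.46404028]
x lean deg -0.6
y lean deg 0.53
img slope 0.05832147937411163 vertical 0.058737039021923794
tray (((356.5157470703125, -312.17938232421875), (80.80601501464844, 117.28058624267578), 13.772944450378418), np.int32(1441))
[365.6  43.2 269.9] 0.5506802355256326 [ 0.1   0.14  1.75 -0.15  1.38  0.25]
```

View pics/fin.png

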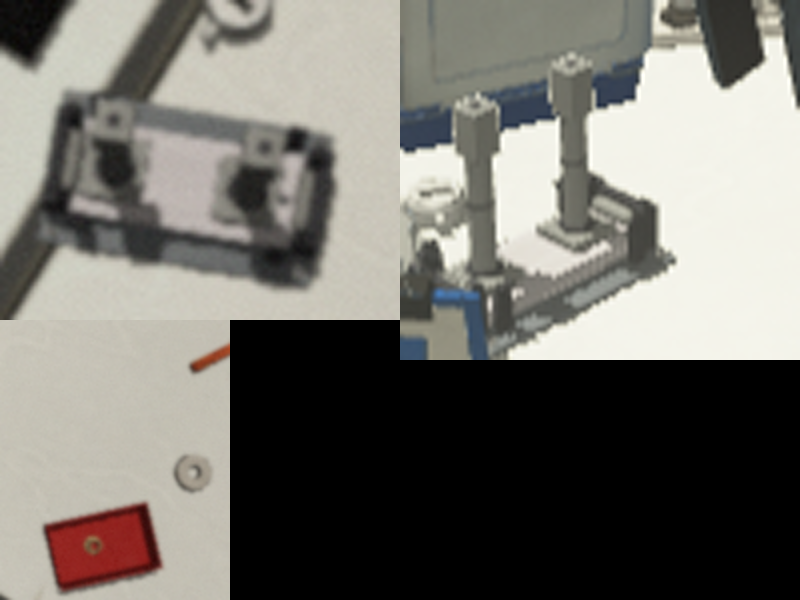

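The picture shows both posts upright on the plate, feet near top-crop (115,165) and (247,190), and the bush in the tray at (93,545). The ring has not moved.

```bash
python3 -c "
from cell import ctrl; print(ctrl.close_job())"
```

```text
the job is handed in; nothing more can be done
None
```

The job is handed in at about 51 s: the one bush is in the red tray, the wear plate is pressed home past the catches, and both posts stand upright on it; no third post or second bush was there, and the ring gauge and marker were left alone.

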